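# Shut the sticky wide lid of a tool chest and lock it with its turn button

### The arm

A 6-joint arm with a two-finger parallel gripper is mounted at the origin on the work surface. World frame = base frame: x ahead of the robot, y to its left, z up, the work surface at z = 0. Lengths are in m, angles in rad, forces in N, time in s.
With the tool pointing down it reaches from about 0.15 to 0.775 m from the base axis. Payload 6.1 kg.
Tool frame: the origin (TCP) lies at the very end of the fingers, on their centre line; the grasp point (between the pads) lies env.hold_point_z behind it (env.hold_point_z is the distance from the TCP to the grasp point, in m); y points along the fingers, x is the direction in which the jaws open and shut, and the axes are right-handed (so a half turn about y gives the same grasp; the last joint's range is limited). The gripper opens to 85 mm and grips with 20 to 120 N. Pads are 22 mm wide; open, the fingers measure 114 mm over their backs; the gripper's body (76 mm by 85 mm) begins 54 mm behind the grasp point. The pads swing forward as they close: fully open they stand 13 mm farther back than shut.
Start: joints at [1.29, 0.126, -0.04, 1.405, 0, 1.571], TCP at [0.145, 0.504, 0.231] pointing down, gripper open.
Joint ranges: [-2.72, 2.72], [-0.95, 1.95], [-1.27, 1.35], [-1.78, 2.02], [-1.46, 1.47], [-3.14, 3.14]. Speed limits (rad/s): [2.39, 2.39, 3.01, 3.14, 3.14, 3.14].

### API

Orientations are given as a unit quaternion [x, y, z, w].
In Python, from rig import env, camera gives the robot as it stands.
- The arm moves only by the tool jog_arm, never from a script. Its argument "targets" is a list of rows, each a list of 2 entries, a list of its own where there are three numbers: the shift along the tool's x, y, z in m, then the turn, a rotation vector about the tool's x, y, z in rad. A call has 1 to 5 rows; each row is the pose to reach, as a shift and turn from the pose commanded when the call began, along the tool's axes at that moment; what a row does not reach only later rows make up. A row lasts 1/8 s, in which the tool goes at most 62.5 mm and 10.7 degrees, less where a joint would pass 70% of its speed; a pose out of reach is approached as far as the arm can. A call with a gripper value outside its range is refused whole. "grip" is the finger opening in m, from 0 to 0.0854, set as the call begins (left out, the last holds). The fingers move at their own pace and stop on an object; "grip_force" is the grip in N (left out, the last holds). Time passes only in rows, so rows that repeat a pose let the fingers close. It gives the time, the measured TCP pose, the force and the opening at its end, in the units of the state.
- env.state(): the state, without advancing time (a new reading comes with each control period).
- camera(name): name is "side" or "top"; returns a dict with "image" (384x512x3 uint8, red, green, blue), "camera_matrix" (3x3 intrinsics, pixels), "D" ([k1, k2, p1, p2, k3] as OpenCV has them; the pictures are not rectified), "R" (3x3) and "t" (3): a world point X has camera coordinates R X + t. Camera axes: x right, y down, z forward; pixel columns grow to the right and rows downward; lengths in m; the calibration is good to about 2 mm. A picture is of the moment at which its call begins. There is no depth.
- env.job_done(): hands the job in, once; it reports no verdict.
The state is a dict: "t": time; "joints": joint angles; "dq": joint speeds; "joint_efforts": joint torques, N m; "position": TCP position; "ee_rot": TCP orientation; "wrist_force": force on the tool from outside, world axes, zero at the start; "moment": the same for the moment, N m; "grip_width": finger opening in m.
Only numpy, scipy, OpenCV 4.12 (cv2) and the standard library are available. Lean on these libraries where they do the work, as an engineer would, in place of code of your own. Each camera call takes 0.05 s, during which the arm holds its last target. There are 200 camera calls.

### The job

Shut the wide, sticky sliding lid of the tool chest: with the fingers closed, push only at its two end cleats, by turns and a little at each, so that it does not rack and bind, until both ends are fully home, and finish with a firm press of about 18 N on a cleat against the stop, never pushing the lid with more than 22 N. Then swing the turn button fully in behind the shut lid to lock it and take the hand away. Leave the other things where they lie.

Things in the scene. Friction and masses are not known exactly. Their poses are not given: they have to be found in the camera images.
- chest: Low wooden tool chest, 250 x 360 mm, fixed to the bench. Origin: centre of its underside. x points the way the lid closes (away from the robot), y to the left along the lid's long side, z up. Side rails along x at y = +-154 to +-180 mm, tops 84 mm up. The lid slides to +x between them, over the open bay in the far half, up to the stop rail (face at x = 100 mm, top 82 mm up).
- lid_middle (a point): Middle of the sliding lid's upper face, 75 mm up: a board 108 (x) x 316 (y) x 12 mm with a batten on it along its near edge (12 mm thick, top 92 mm up, its centre 48 mm to -x of this point). In the chest's frame x = 45 mm when shut. The lid stays where it is left.
- cleat_left (a point): Centre of the cleat on the lid's left (+y) end: a wooden block 18 (x) x 44 (y) x 34 mm tall, 75 to 109 mm above the bench, 125 mm left and 20 mm to +x of the lid's middle. Push its near flat face, 9 mm to -x of this point; 53 mm are free between it and the batten. In the chest's frame x = 65 mm when this end is home. Squeezing a cleat counts as force on the lid.
- cleat_right (a point): The same on the right (-y) end; home also at x = 65 mm. Each end has 6 to 9 N of dry friction of its own: a push at a cleat moves that end alone. When one end leads by about 7.5 mm the lid is racked and binds: it wedges between the rails: over the next 4 mm the push climbs past 22 N, and only a push at the other end frees it. At the stop an end gives about a millimetre as the force rises. Both ends start 50 to 74 mm from home.
- button_peg (a point): Centre of the round peg (16 mm thick, 30 mm tall, 97 to 127 mm above the bench) standing near the free end of the turn button, a wooden bar 88 x 16 x 12 mm (85 to 97 mm above the bench) that turns about an upright pivot on the left rail, at x = -22, y = 170 mm in the chest's frame. The peg is 58 mm from the pivot.
- button (a joint): Angle of the turn button, rad: 0 = open, along the left rail, its peg to -x of the pivot; grows counter-clockwise seen from above to 1.57 (a stop) = locked, the bar lying along -y just behind the shut lid's batten. Starts at 0 to 0.3. Stays where it is left; pushing its peg takes about 2 N. Keep it open until the lid is shut.
- tape: Yellow tape measure, 62 x 62 x 28 mm, in the chest's bay, below the lid; a bystander.
- screwdriver: Screwdriver, 170 mm long, in the chest's bay, below the lid; a bystander.
- mallet: Wooden mallet, head 75 x 130 x 60 mm, 265 mm long, on the bench to the right; a bystander.
- jar: Glass jar with a metal lid, 68 mm wide, 85 mm tall, on the bench to the left; a bystander.
- offcut: Offcut of board, 200 x 70 x 22 mm, on the bench to the left; a bystander.
- sander: Sanding block, 110 x 65 x 38 mm, on the bench to the right; a bystander.
- pencil: Flat carpenter's pencil, 160 mm, on the bench near the robot to the left; a bystander.

How it is judged:
On the way, in this order (a step that is already met when the one before it is completed fails the run):
1. both ends of the lid are home (within 2 mm) while the lid is pressed with 14 to 22 N (x of each of cleat_left, cleat_right in the frame of chest above 0.063 m and contact force between the fingers and lid above 14 N), for 0.1 s.
2. the turn button is swung in behind the lid (value of joint button above 1.3 rad), for 0.1 s.
At the end, for the whole second after the job is handed in: Both cleats at least at x = 63 mm in the chest's frame (each end within 2 mm of home), and the turn button at more than 1.3 rad and at rest (x of each of cleat_left, cleat_right in the frame of chest above 0.063 m and value of joint button above 1.3 rad and velocity of joint button below 0.05 rad/s); the robot touches nothing.
It fails at once if the robot pushes the lid with more than 22 N (contact force between the arm and lid above 22 N).
It fails at once if the fingers push the lid with more than 22 N (contact force between the fingers and lid above 22 N).
It fails at once if the lid is pushed in its middle part and not at an end cleat (contact force between the fingers and lid above 4 N and y of the grasp point in the frame of chest between -0.075 and 0.075 m).
It fails at once if the turn button is swung in (beyond 0.6 rad) while an end of the lid is more than 10 mm from home (value of joint button above 0.6 rad and x of any of cleat_left, cleat_right in the frame of chest below 0.055 m).
It fails at once if a bystander is moved by more than 30 mm (distance of any of tape, screwdriver, mallet, jar, offcut, sander, pencil from where it was at the start of the episode above 0.03 m).
It also fails if it takes over 72 s, if anything falls off the work surface, if the arm or the gripper's body presses on something with over 40 N, if the wrist force passes 120 N, or if a joint passes its speed limit or range.

## Working session

There is one attempt and no reset: what is moved stays moved. The work goes in short steps, Python scripts to look and compute and a tool call to move; the robot and the scene stay as the last step left them, time stands still between calls to the robot, and variables do not carry over. Pictures are saved under pics/ and viewed, about 8 in all and at most 12, crops included, and the job is handed in when it is done.

Besides the shell and the picture viewer there is one more tool, called after "Emit:" as name(argument=value, ...) on one line, values as JSON. jog_arm: Moves the arm, as the interface text tells. Its arguments: {"type":"object","properties":{"targets":{"type":"array","items":{"type":"array"}},"grip":{"type":"number"},"grip_force":{"type":"number"}},"required":["targets"]}

```bash
mkdir -p pics; ls; python3 - <<'E'
from rig import env,camera
import cv2,numpy as np
print(env.state(),env.hold_point_z)
for n in("top","side"):
    c=camera(n);cv2.imwrite(f"pics/{n}0.png",cv2.cvtColor(c["image"],cv2.COLOR_RGB2BGR))
    print(n,c["camera_matrix"],c["D"],c["R"],c["t"])
E
```

```text
pics
{'t': 0.0, 'joints': array([ 1.28998038e+00,  1.26375431e-01, -4.06151618e-02,  1.40537607e+00,
        2.01261661e-05,  1.57078273e+00]), 'dq': array([-0.00013869, -0.00123044,  0.00024313, -0.00086819, -0.00284227,
        0.00051961]), 'joint_efforts': array([-1.64595454e-03, -4.35915327e+01,  3.52924705e+01,  1.73818879e-02,
       -2.67079058e-04,  2.96377749e-07]), 'position': array([0.14538148, 0.50405181, 0.23052758]), 'ee_rot': array([ 0.56537806,  0.42466171, -0.42555759, -0.56472189]), 'wrist_force': array([ 0.47595201, -0.13072328,  0.31971479]), 'moment': array([ 0.03626021,  0.02673491, -0.00733582]), 'grip_width': 0.0854435547105742} 0.0187
top [[431.73120453   0.         258.85967323]
 [  0.         431.73120453 197.1179719 ]
 [  0.           0.           1.        ]] [-0.06487571  0.          0.          0.          0.        ] [[-0.02342017 -0.99969131 -0.00829293]
 [-0.99553934  0.02407964 -0.09122274]
 [ 0.09139427  0.00611948 -0.99579598]] [0.02370819 0.49073933 1.35543928]
side [[442.53261524   0.         250.92869459]
 [  0.         442.53261524 183.3306515 ]
 [  0.           0.           1.        ]] [-0.13759106  0.          0.          0.          0.        ] [[-0.96988723 -0.24340285  0.00859173]
 [-0.1748204   0.67117829 -0.72038707]
 [ 0.16957768 -0.70019623 -0.69351903]] [0.46766663 0.16374017 1.50656409]
```

View pics/top0.png

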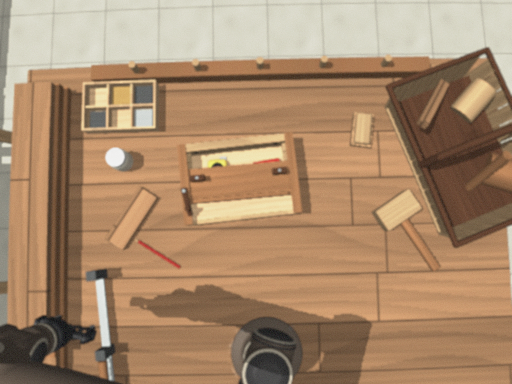

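View pics/side0.png

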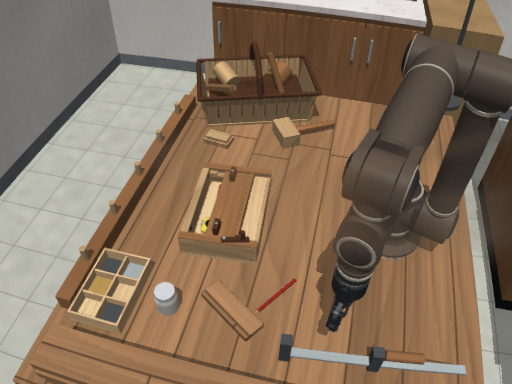

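The top view shows the chest at about (240,178), with dark cleats near (198,178) and (279,171) and the button near (185,200). In the side view the chest is at about (228,212). I'll enlarge both.

```bash
python3 - <<'E'
import cv2,numpy as np
a=cv2.imread("pics/top0.png")[125:230,170:310];b=cv2.imread("pics/side0.png")[155:265,170:285]
a=cv2.resize(a,None,fx=5,fy=5,interpolation=cv2.INTER_CUBIC);cv2.imwrite("pics/a.png",a)
b=cv2.resize(b,None,fx=5,fy=5,interpolation=cv2.INTER_CUBIC);cv2.imwrite("pics/b.png",b)
E
```

```text
(no output)
```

View pics/a.png

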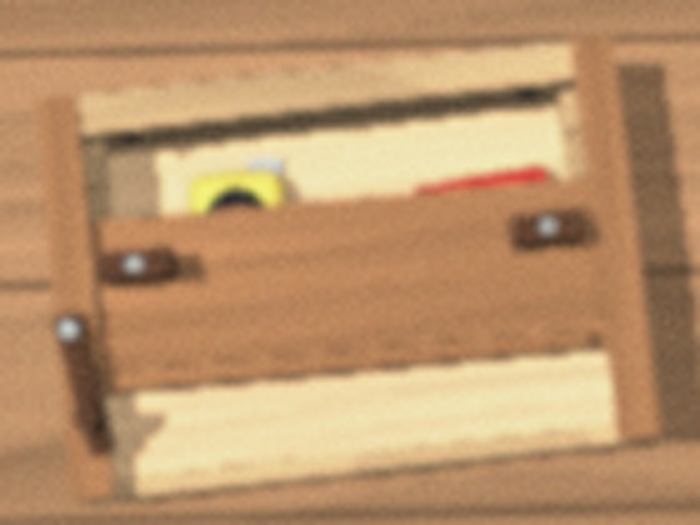

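View pics/b.png

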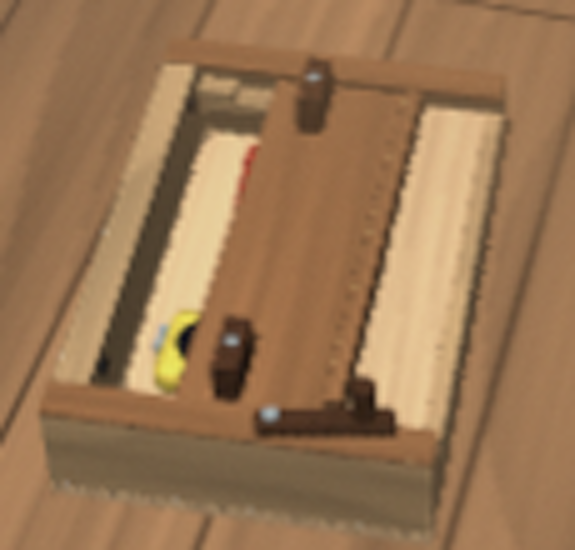

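The enlarged top view shows white dots at crop (133,265) and (548,227) for the cleats and (69,328) for the button pivot, plus the rail corners. The peg is near (95,435). The side view shows the same dots at (231,341), (313,77) and (269,413), with the peg top near (360,383).

```bash
cat > geo.py <<'E'
from rig import env,camera
import cv2,numpy as np
from scipy.spatial.transform import Rotation as Ro
def ray(c,uv):
    p=cv2.undistortPoints(np.array([[uv]],float),c["camera_matrix"],np.array(c["D"],float))[0,0]
    R=np.array(c["R"]);return -R.T@np.array(c["t"]),R.T@np.array([p[0],p[1],1])
def plane(c,uv,z):
    o,d=ray(c,uv);return o+d*(z-o[2])/d[2]
def tri(c1,u1,c2,u2):
    o1,d1=ray(c1,u1);o2,d2=ray(c2,u2)
    k=np.linalg.lstsq(np.c_[d1,-d2],o2-o1,rcond=None)[0]
    return (o1+d1*k[0]+o2+d2*k[1])/2
E
python3 - <<'E'
from geo import *
T=camera("top");S=camera("side")
t=lambda u,v:(170+(u+.5)/5-.5,125+(v+.5)/5-.5)
s=lambda u,v:(170+(u+.5)/5-.5,155+(v+.5)/5-.5)
np.set_printoptions(precision=4,suppress=True)
for n,a,b,z in[("cl",(133,265),(231,341),.109),("cr",(548,227),(313,77),.109),("piv",(69,328),(269,413),.098),("peg",(95,437),(360,383),.127)]:
    print(n,plane(T,t(*a),z),plane(S,s(*b),z),tri(T,t(*a),S,s(*b)))
L=[plane(T,t(*a),.084)[:2] for a in[(42,97),(88,498),(612,40),(660,437)]]
M=[plane(S,s(*a),.084)[:2] for a in[(42,410),(437,460),(170,40),(507,78)]]
for Q in(L,M):
    Q=np.array(Q);print(Q)
    print(np.degrees(np.arctan2(*(Q[0]-Q[1])[::-1])),np.degrees(np.arctan2(*(Q[2]-Q[3])[::-1])),[np.degrees(np.arctan2(-(a-b)[0],(a-b)[1])) for a,b in((Q[0],Q[2]),(Q[1],Q[3]))],Q.mean(0))
E
```

```text
cl [0.5468 0.1987 0.109 ] [0.5465 0.1996 0.109 ] [0.5469 0.1989 0.1081]
cr [ 0.5636 -0.0516  0.109 ] [ 0.5639 -0.0502  0.109 ] [ 0.5641 -0.0516  0.1077]
piv [0.5108 0.2397 0.098 ] [0.5099 0.2407 0.098 ] [0.5106 0.2399 0.0969]
peg [0.4425 0.2195 0.127 ] [0.4555 0.2268 0.127 ] [0.4497 0.2217 0.1214]
[[ 0.6568  0.2583]
 [ 0.4081  0.2315]
 [ 0.6835 -0.0956]
 [ 0.437  -0.1171]]
6.143547671913943 4.995972380796767 [np.float64(4.311068088079187), np.float64(4.736418712677317)] [0.5463 0.0693]
[[ 0.6516  0.2638]
 [ 0.4037  0.2395]
 [ 0.685  -0.0891]
 [ 0.4359 -0.111 ]]
5.588511578335521 5.019264743762417 [np.float64(5.416611352154584), np.float64(5.257982108628307)] [0.5441 0.0758]
```

```bash
cat >> geo.py <<'E'
YAW=np.radians(5.0);C=np.array([.5465,.0725,0]);RC=Ro.from_euler('z',YAW)
def rep():
    s=env.state();R=Ro.from_quat(s["ee_rot"]);p=RC.inv().apply(s["position"]-C)
    print("t",round(s["t"],2),"chest-frame tcp mm",(p*1e3).round(1),"force chest",RC.inv().apply(s["wrist_force"]).round(1),"grip",round(s["grip_width"],4))
    print("tool axes in chest frame\n",(RC.inv()*R).as_matrix().round(3));return s,R
def go(target_mm,yaxes=None):
    s,R=rep();tgt=RC.apply(np.array(target_mm)/1e3)+C
    print("shift tool mm",(R.inv().apply(tgt-s["position"])*1e3).round(1))
    if yaxes is not None:
        print("rotvec",(R.inv()*RC*Ro.from_matrix(np.array(yaxes).T)).as_rotvec().round(3))
E
python3 - <<'E'
from geo import *
np.set_printoptions(precision=4,suppress=True)
print(Ro.from_quat(env.state()["ee_rot"]).as_matrix())
# rows = tool axes x,y,z in chest frame
for z in([1,0,0],[-1,0,0],[0,1,0],[0,-1,0]):
    y=[0,0,-1];x=np.cross(y,z);print(z);go([0,-125,180],[x,y,z])
E
```

```text
[[ 0.2771 -0.0003 -0.9608]
 [ 0.9608 -0.0009  0.2771]
 [-0.0009 -1.      0.    ]]
[1, 0, 0]
t 0.2 chest-frame tcp mm [-361.9  465.   230.8] force chest [-0.6  0.5  0.4] grip 0.0856
tool axes in chest frame
 [[ 0.36  -0.    -0.933]
 [ 0.933 -0.001  0.36 ]
 [-0.001 -1.     0.   ]]
shift tool mm [-420.2   51.2 -550. ]
rotvec [ 0.001  2.774 -0.   ]
[-1, 0, 0]
t 0.2 chest-frame tcp mm [-361.9  465.   230.8] force chest [-0.6  0.5  0.4] grip 0.0856
tool axes in chest frame
 [[ 0.36  -0.    -0.933]
 [ 0.933 -0.001  0.36 ]
 [-0.001 -1.     0.   ]]
shift tool mm [-420.2   51.2 -550. ]
rotvec [-0.    -0.368 -0.001]
[0, 1, 0]
t 0.2 chest-frame tcp mm [-361.9  465.   230.8] force chest [-0.6  0.5  0.4] grip 0.0856
tool axes in chest frame
 [[ 0.36  -0.    -0.933]
 [ 0.933 -0.001  0.36 ]
 [-0.001 -1.     0.   ]]
shift tool mm [-420.2   51.2 -550. ]
rotvec [ 0.001  1.203 -0.001]
[0, -1, 0]
t 0.2 chest-frame tcp mm [-361.9  465.   230.8] force chest [-0.6  0.5  0.4] grip 0.0856
tool axes in chest frame
 [[ 0.36  -0.    -0.933]
 [ 0.933 -0.001  0.36 ]
 [-0.001 -1.     0.   ]]
shift tool mm [-420.2   51.2 -550. ]
rotvec [-0.001 -1.939 -0.001]
```

Emit:
jog_arm(targets=[[[-0.05, 0.004, -0.06], [0, 0, 0]], [[-0.1, 0.007, -0.12], [0, 0, 0]], [[-0.143, 0.01, -0.176], [0, 0, 0]], [[-0.18, 0.012, -0.222], [0, 0, 0]], [[-0.215, 0.015, -0.263], [0, 0, 0]]], grip=0, grip_force=40)

```text
t: 0.82
position: [0.3239, 0.2461, 0.2176]
ee_rot: [0.565, 0.426, -0.425, -0.565]
wrist_force: [-0.0, 0.6, 0.2]
grip_width: -0.0
```

Emit:
jog_arm(targets=[[[-0.05, 0.004, -0.06], [0, -0.1, 0]], [[-0.1, 0.007, -0.12], [0, -0.2, 0]], [[-0.143, 0.01, -0.176], [0, -0.3, 0]], [[-0.18, 0.012, -0.222], [0, -0.368, 0]], [[-0.215, 0.015, -0.263], [0, -0.368, 0]]])

```text
t: 1.45
position: [0.5017, -0.011, 0.2039]
ee_rot: [0.478, 0.522, -0.521, -0.478]
wrist_force: [0.8, 2.0, -0.2]
grip_width: 0.0004
```

```bash
python3 -c "
from geo import *
go([-25,-125,86],[[0,1,0],[0,0,-1],[-1,0,0]])"
```

```text
t 1.45 chest-frame tcp mm [-51.9 -79.2 203.9] force chest [ 1.   1.9 -0.2] grip 0.0004
tool axes in chest frame
 [[-0.  0. -1.]
 [ 1.  0. -0.]
 [ 0. -1. -0.]]
shift tool mm [-45.8 117.9 -26.8]
rotvec [0. 0. 0.]
```

Emit:
jog_arm(targets=[[[0, 0, 0], [0, 0, 0]], [[0, 0, 0], [0, 0, 0]], [[0, 0, 0], [0, 0, 0]]])

```text
t: 1.82
position: [0.5002, -0.0079, 0.2041]
ee_rot: [0.477, 0.522, -0.522, -0.477]
wrist_force: [0.3, 0.6, 0.1]
grip_width: -0.0003
```

```bash
python3 -c "
from geo import *
go([-25,-125,86],[[0,1,0],[0,0,-1],[-1,0,0]])"
```

```text
t 1.82 chest-frame tcp mm [-53.1 -76.1 204.1] force chest [0.4 0.6 0.1] grip -0.0003
tool axes in chest frame
 [[-0.002  0.    -1.   ]
 [ 1.     0.    -0.002]
 [ 0.    -1.    -0.   ]]
shift tool mm [-49.  118.1 -28.1]
rotvec [0.    0.002 0.   ]
```

Emit:
jog_arm(targets=[[[-0.025, 0, -0.014], [0, 0, 0]], [[-0.049, 0, -0.028], [0, 0, 0]], [[-0.049, 0.03, -0.028], [0, 0, 0]], [[-0.049, 0.06, -0.028], [0, 0, 0]], [[-0.049, 0.06, -0.028], [0, 0, 0]]])

```text
t: 2.45
position: [0.5311, -0.0539, 0.1423]
ee_rot: [-0.476, -0.521, 0.523, 0.478]
wrist_force: [0.0, 0.7, 0.8]
grip_width: -0.0003
```

```bash
python3 -c "
from geo import *
go([-25,-125,86],[[0,1,0],[0,0,-1],[-1,0,0]])
c=camera('side')['image'][110:265,150:300,::-1]
cv2.imwrite('pics/s1.png',cv2.resize(c,None,fx=4,fy=4,interpolation=2))"
```

```text
t 2.45 chest-frame tcp mm [ -26.4 -124.6  142.3] force chest [0.1 0.7 0.8] grip -0.0003
tool axes in chest frame
 [[-0.002 -0.004 -1.   ]
 [ 1.     0.001 -0.002]
 [ 0.001 -1.     0.004]]
shift tool mm [-0.5 56.3 -1.6]
rotvec [-0.004  0.002  0.001]
```

View pics/s1.png

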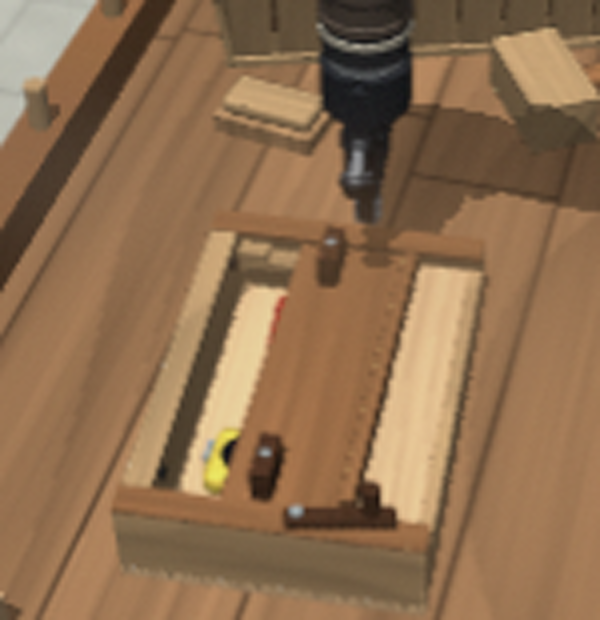

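The closed fingertips are at crop (370,218), between the right cleat (332,250) and the batten. I'll lower them and approach slowly.

Emit:
jog_arm(targets=[[[0, 0.02, 0], [0, 0, 0]], [[0, 0.04, 0], [0, 0, 0]], [[0, 0.055, 0], [0, 0, 0]], [[0, 0.055, -0.003], [0, 0, 0]], [[0, 0.055, -0.006], [0, 0, 0]]])

```text
t: 3.12
position: [0.5398, -0.0547, 0.0901]
ee_rot: [0.478, 0.522, -0.521, -0.477]
wrist_force: [-0.9, -0.4, 0.0]
grip_width: -0.0003
```

Emit:
jog_arm(targets=[[[0, 0, -0.002], [0, 0, 0]], [[0, 0, -0.004], [0, 0, 0]], [[0, 0, -0.006], [0, 0, 0]], [[0, 0, -0.008], [0, 0, 0]]])

```text
t: 3.62
position: [0.545, -0.0544, 0.089]
ee_rot: [-0.477, -0.52, 0.522, 0.479]
wrist_force: [-11.1, -0.7, 7.9]
grip_width: 0.0002
```

```bash
python3 -c "
from geo import *
rep()"
```

```text
t 3.62 chest-frame tcp mm [ -12.5 -126.3   89. ] force chest [-11.1   0.3   7.9] grip 0.0002
tool axes in chest frame
 [[ 0.    -0.004 -1.   ]
 [ 1.    -0.     0.   ]
 [-0.    -1.     0.004]]
```

Emit:
jog_arm(targets=[[[0, 0, -0.0015], [0, 0, 0]], [[0, 0, -0.003], [0, 0, 0]]])

```text
t: 3.88
position: [0.5473, -0.0541, 0.0891]
ee_rot: [-0.477, -0.52, 0.522, 0.479]
wrist_force: [-11.4, -0.6, 8.7]
grip_width: -0.0002
```

Emit:
jog_arm(targets=[[[0, 0, -0.0015], [0, 0, 0]], [[0, 0, -0.003], [0, 0, 0]]])

```text
t: 4.12
position: [0.5501, -0.0538, 0.089]
ee_rot: [-0.477, -0.52, 0.522, 0.479]
wrist_force: [-11.4, -0.1, 8.4]
grip_width: -0.0003
```

```bash
python3 -c "
from geo import *
rep()"
```

```text
t 4.12 chest-frame tcp mm [  -7.4 -126.1   89. ] force chest [-11.3   0.9   8.4] grip -0.0003
tool axes in chest frame
 [[ 0.    -0.005 -1.   ]
 [ 1.    -0.     0.   ]
 [-0.    -1.     0.005]]
```

Emit:
jog_arm(targets=[[[0, -0.002, -0.0015], [0, 0, 0]], [[0, -0.002, -0.003], [0, 0, 0]], [[0, -0.002, -0.0045], [0, 0, 0]]])

```text
t: 4.5
position: [0.5532, -0.0533, 0.0892]
ee_rot: [-0.476, -0.519, 0.523, 0.48]
wrist_force: [-10.8, -0.2, 0.3]
grip_width: -0.0002
```

```bash
python3 -c "
from geo import *
rep()"
```

```text
t 4.5 chest-frame tcp mm [  -4.3 -125.9   89.2] force chest [-10.7   0.7   0.3] grip -0.0002
tool axes in chest frame
 [[ 0.    -0.009 -1.   ]
 [ 1.     0.     0.   ]
 [ 0.    -1.     0.009]]
```

Emit:
jog_arm(targets=[[[0.0, 0, 0.008], [0, 0, 0]], [[0.05, 0, 0.014], [0, 0, 0]], [[0.11, 0, 0.014], [0, 0, 0]], [[0.17, 0, 0.014], [0, 0, 0]], [[0.22, 0, 0.014], [0, 0, 0]]])

```text
t: 5.12
position: [0.5243, 0.1669, 0.0916]
ee_rot: [0.478, 0.522, -0.521, -0.477]
wrist_force: [1.1, 0.4, 0.1]
grip_width: -0.0003
```

Emit:
jog_arm(targets=[[[0.031, 0, 0], [0, 0, 0]], [[0.031, 0, 0], [0, 0, 0]]])

```text
t: 5.38
position: [0.5216, 0.1977, 0.0912]
ee_rot: [0.477, 0.523, -0.522, -0.477]
wrist_force: [0.5, -0.5, -0.3]
grip_width: 0.0002
```

```bash
python3 -c "
from geo import *
rep()"
```

```text
t 5.38 chest-frame tcp mm [-13.9 126.9  91.2] force chest [ 0.4 -0.6 -0.3] grip 0.0002
tool axes in chest frame
 [[-0.003  0.001 -1.   ]
 [ 1.     0.001 -0.003]
 [ 0.001 -1.    -0.001]]
```

Emit:
jog_arm(targets=[[[0, 0, -0.003], [0, 0, 0]], [[0, 0, -0.005], [0, 0, 0]], [[0, 0, -0.007], [0, 0, 0]], [[0, 0, -0.009], [0, 0, 0]], [[0, 0, -0.011], [0, 0, 0]]])

```text
t: 6.0
position: [0.5302, 0.1954, 0.0909]
ee_rot: [-0.477, -0.52, 0.523, 0.479]
wrist_force: [-10.2, -2.4, 7.8]
grip_width: -0.0003
```

```bash
python3 -c "
from geo import *
rep()"
```

```text
t 6.0 chest-frame tcp mm [ -5.5 123.8  90.9] force chest [-10.3  -1.5   7.8] grip -0.0003
tool axes in chest frame
 [[ 0.001 -0.005 -1.   ]
 [ 1.    -0.001  0.001]
 [-0.001 -1.     0.005]]
```

Emit:
jog_arm(targets=[[[0, -0.002, -0.0015], [0, 0, 0]], [[0, -0.002, -0.003], [0, 0, 0]], [[0, -0.002, -0.0045], [0, 0, 0]], [[0, -0.002, -0.006], [0, 0, 0]]])

```text
t: 6.5
position: [0.5346, 0.1956, 0.0912]
ee_rot: [-0.476, -0.519, 0.524, 0.48]
wrist_force: [-10.8, -1.9, -0.2]
grip_width: 0.0001
```

```bash
python3 -c "
from geo import *
rep()"
```

```text
t 6.5 chest-frame tcp mm [ -1.2 123.6  91.2] force chest [-11.   -1.   -0.2] grip 0.0001
tool axes in chest frame
 [[ 0.001 -0.009 -1.   ]
 [ 1.    -0.001  0.001]
 [-0.001 -1.     0.009]]
```

Emit:
jog_arm(targets=[[[0.0, 0, 0.008], [0, 0, 0]], [[-0.05, 0.002, 0.014], [0, 0, 0]], [[-0.11, 0.002, 0.014], [0, 0, 0]], [[-0.17, 0.002, 0.014], [0, 0, 0]], [[-0.22, 0.002, 0.014], [0, 0, 0]]])

```text
t: 7.12
position: [0.5441, -0.0256, 0.0915]
ee_rot: [0.479, 0.521, -0.521, -0.477]
wrist_force: [1.1, -0.0, -0.4]
grip_width: 0.0003
```

Emit:
jog_arm(targets=[[[-0.03, 0, 0], [0, 0, 0]], [[-0.03, 0, -0.003], [0, 0, 0]], [[-0.03, 0, -0.005], [0, 0, 0]], [[-0.03, 0, -0.007], [0, 0, 0]], [[-0.03, -0.001, -0.009], [0, 0, 0]]])

```text
t: 7.75
position: [0.5547, -0.0514, 0.0916]
ee_rot: [-0.477, -0.521, 0.522, 0.478]
wrist_force: [-4.0, 0.3, -2.9]
grip_width: 0.0002
```

Emit:
jog_arm(targets=[[[0, -0.001, -0.002], [0, 0, 0]], [[0, -0.001, -0.004], [0, 0, 0]], [[0, -0.001, -0.006], [0, 0, 0]], [[0, -0.001, -0.008], [0, 0, 0]]])

```text
t: 8.25
position: [0.5594, -0.0509, 0.0916]
ee_rot: [-0.475, -0.52, 0.523, 0.48]
wrist_force: [-10.7, 1.4, 1.7]
grip_width: 0.0001
```

```bash
python3 -c "
from geo import *
rep()"
```

```text
t 8.25 chest-frame tcp mm [   2.1 -124.    91.6] force chest [-10.6   2.4   1.7] grip 0.0001
tool axes in chest frame
 [[-0.001 -0.008 -1.   ]
 [ 1.     0.001 -0.001]
 [ 0.001 -1.     0.008]]
```

Emit:
jog_arm(targets=[[[0.0, 0, 0.008], [0, 0, 0]], [[0.05, 0.002, 0.014], [0, 0, 0]], [[0.11, 0.002, 0.014], [0, 0, 0]], [[0.17, 0.002, 0.014], [0, 0, 0]], [[0.22, 0.002, 0.014], [0, 0, 0]]])

```text
t: 8.88
position: [0.5302, 0.1687, 0.0916]
ee_rot: [0.478, 0.522, -0.521, -0.477]
wrist_force: [1.2, 0.0, 0.4]
grip_width: 0.0001
```

Emit:
jog_arm(targets=[[[0.03, 0, 0], [0, 0, 0]], [[0.03, 0, -0.003], [0, 0, 0]], [[0.03, 0, -0.005], [0, 0, 0]], [[0.03, 0, -0.007], [0, 0, 0]], [[0.03, -0.001, -0.009], [0, 0, 0]]])

```text
t: 9.5
position: [0.5362, 0.1959, 0.0917]
ee_rot: [-0.478, -0.521, 0.521, 0.478]
wrist_force: [-2.9, -0.5, -3.0]
grip_width: -0.0001
```

Emit:
jog_arm(targets=[[[0, -0.001, -0.002], [0, 0, 0]], [[0, -0.001, -0.004], [0, 0, 0]], [[0, -0.001, -0.006], [0, 0, 0]], [[0, -0.001, -0.008], [0, 0, 0]], [[0, -0.001, -0.01], [0, 0, 0]]])

```text
t: 10.12
position: [0.5429, 0.1962, 0.0917]
ee_rot: [-0.476, -0.519, 0.524, 0.479]
wrist_force: [-11.3, -2.7, 1.4]
grip_width: 0.0001
```

```bash
python3 -c "
from geo import *
rep()"
```

```text
t 10.12 chest-frame tcp mm [  7.2 123.6  91.7] force chest [-11.5  -1.7   1.4] grip 0.0001
tool axes in chest frame
 [[ 0.001 -0.008 -1.   ]
 [ 1.    -0.002  0.001]
 [-0.002 -1.     0.008]]
```

Emit:
jog_arm(targets=[[[0.0, 0, 0.008], [0, 0, 0]], [[-0.05, 0.002, 0.016], [0, 0, 0]], [[-0.11, 0.002, 0.016], [0, 0, 0]], [[-0.17, 0.002, 0.016], [0, 0, 0]], [[-0.22, 0.002, 0.016], [0, 0, 0]]])

```text
t: 10.75
position: [0.5502, -0.0251, 0.0916]
ee_rot: [0.479, 0.522, -0.521, -0.477]
wrist_force: [0.7, 0.2, 0.3]
grip_width: 0.0001
```

Emit:
jog_arm(targets=[[[-0.03, 0, 0], [0, 0, 0]], [[-0.03, 0, -0.003], [0, 0, 0]], [[-0.03, 0, -0.006], [0, 0, 0]], [[-0.03, 0, -0.008], [0, 0, 0]], [[-0.03, -0.001, -0.01], [0, 0, 0]]])

```text
t: 11.38
position: [0.5614, -0.0508, 0.0914]
ee_rot: [-0.477, -0.521, 0.522, 0.478]
wrist_force: [-3.0, 0.7, -3.4]
grip_width: 0.0001
```

Emit:
jog_arm(targets=[[[0, -0.001, -0.002], [0, 0, 0]], [[0, -0.001, -0.004], [0, 0, 0]], [[0, -0.001, -0.006], [0, 0, 0]], [[0, -0.001, -0.008], [0, 0, 0]], [[0, -0.001, -0.01], [0, 0, 0]]])

```text
t: 12.0
position: [0.5683, -0.05, 0.0914]
ee_rot: [-0.475, -0.52, 0.523, 0.48]
wrist_force: [-11.6, 0.4, 0.5]
grip_width: -0.0002
```

```bash
python3 -c "
from geo import *
rep()"
```

```text
t 12.0 chest-frame tcp mm [  11.  -124.    91.4] force chest [-11.6   1.4   0.5] grip -0.0002
tool axes in chest frame
 [[-0.001 -0.008 -1.   ]
 [ 1.     0.002 -0.001]
 [ 0.002 -1.     0.008]]
```

Emit:
jog_arm(targets=[[[0.0, 0, 0.008], [0, 0, 0]], [[0.05, 0.002, 0.016], [0, 0, 0]], [[0.11, 0.002, 0.016], [0, 0, 0]], [[0.17, 0.002, 0.016], [0, 0, 0]], [[0.22, 0.002, 0.016], [0, 0, 0]]])

```text
t: 12.62
position: [0.5373, 0.1693, 0.0917]
ee_rot: [0.478, 0.522, -0.521, -0.477]
wrist_force: [0.3, -0.6, 0.5]
grip_width: 0.0002
```

Emit:
jog_arm(targets=[[[0.03, 0, 0], [0, 0, 0]], [[0.03, 0, -0.003], [0, 0, 0]], [[0.03, 0, -0.006], [0, 0, 0]], [[0.03, 0, -0.008], [0, 0, 0]], [[0.03, -0.001, -0.01], [0, 0, 0]]])

```text
t: 13.25
position: [0.5448, 0.1967, 0.092]
ee_rot: [-0.478, -0.521, 0.521, 0.478]
wrist_force: [0.0, 0.0, -0.2]
grip_width: -0.0001
```

Emit:
jog_arm(targets=[[[0, -0.001, -0.002], [0, 0, 0]], [[0, -0.001, -0.004], [0, 0, 0]], [[0, -0.001, -0.006], [0, 0, 0]], [[0, -0.001, -0.008], [0, 0, 0]], [[0, -0.001, -0.0105], [0, 0, 0]]])

```text
t: 13.88
position: [0.5515, 0.1971, 0.092]
ee_rot: [-0.477, -0.519, 0.523, 0.479]
wrist_force: [-12.6, -3.9, 3.6]
grip_width: 0.0002
```

```bash
python3 -c "
from geo import *
rep()"
```

```text
t 13.88 chest-frame tcp mm [ 15.8 123.7  92. ] force chest [-12.9  -2.7   3.6] grip 0.0002
tool axes in chest frame
 [[ 0.001 -0.007 -1.   ]
 [ 1.    -0.002  0.001]
 [-0.002 -1.     0.007]]
```

Emit:
jog_arm(targets=[[[0.0, 0, 0.008], [0, 0, 0]], [[-0.05, 0.001, 0.016], [0, 0, 0]], [[-0.11, 0.001, 0.016], [0, 0, 0]], [[-0.17, 0.001, 0.016], [0, 0, 0]], [[-0.22, 0.001, 0.016], [0, 0, 0]]])

```text
t: 14.5
position: [0.5586, -0.0242, 0.0926]
ee_rot: [0.479, 0.522, -0.521, -0.477]
wrist_force: [2.0, 0.2, 0.0]
grip_width: -0.0004
```

Emit:
jog_arm(targets=[[[-0.03, 0, 0], [0, 0, 0]], [[-0.03, 0, -0.003], [0, 0, 0]], [[-0.03, 0, -0.006], [0, 0, 0]], [[-0.03, 0, -0.008], [0, 0, 0]], [[-0.03, -0.001, -0.01], [0, 0, 0]]])

```text
t: 15.12
position: [0.5704, -0.05, 0.0927]
ee_rot: [-0.477, -0.521, 0.522, 0.478]
wrist_force: [-3.4, 0.2, -2.4]
grip_width: -0.0
```

Emit:
jog_arm(targets=[[[0, -0.001, -0.002], [0, 0, 0]], [[0, -0.001, -0.004], [0, 0, 0]], [[0, -0.001, -0.006], [0, 0, 0]], [[0, -0.001, -0.008], [0, 0, 0]], [[0, -0.001, -0.01], [0, 0, 0]]])

```text
t: 15.75
position: [0.5769, -0.0493, 0.0928]
ee_rot: [-0.475, -0.52, 0.523, 0.48]
wrist_force: [-11.5, 1.9, 1.3]
grip_width: 0.0004
```

```bash
python3 -c "
from geo import *
rep()"
```

```text
t 15.75 chest-frame tcp mm [  19.7 -124.    92.8] force chest [-11.3   2.9   1.3] grip 0.0004
tool axes in chest frame
 [[-0.001 -0.008 -1.   ]
 [ 1.     0.002 -0.001]
 [ 0.002 -1.     0.008]]
```

Emit:
jog_arm(targets=[[[0.0, 0, 0.008], [0, 0, 0]], [[0.05, 0.002, 0.016], [0, 0, 0]], [[0.11, 0.002, 0.016], [0, 0, 0]], [[0.17, 0.002, 0.016], [0, 0, 0]], [[0.22, 0.002, 0.016], [0, 0, 0]]])

```text
t: 16.38
position: [0.5457, 0.17, 0.0927]
ee_rot: [0.478, 0.522, -0.521, -0.477]
wrist_force: [0.6, -0.8, -0.2]
grip_width: 0.0
```

Emit:
jog_arm(targets=[[[0.03, 0, 0], [0, 0, 0]], [[0.03, 0, -0.003], [0, 0, 0]], [[0.03, 0, -0.006], [0, 0, 0]], [[0.03, 0, -0.008], [0, 0, 0]], [[0.03, -0.001, -0.01], [0, 0, 0]]])

```text
t: 17.0
position: [0.5532, 0.1974, 0.0929]
ee_rot: [-0.478, -0.521, 0.521, 0.478]
wrist_force: [0.3, 0.1, 0.2]
grip_width: 0.0003
```

Emit:
jog_arm(targets=[[[0, -0.001, -0.002], [0, 0, 0]], [[0, -0.001, -0.004], [0, 0, 0]], [[0, -0.001, -0.006], [0, 0, 0]], [[0, -0.002, -0.008], [0, 0, 0]], [[0, -0.002, -0.01], [0, 0, 0]]])

```text
t: 17.62
position: [0.559, 0.1979, 0.0934]
ee_rot: [-0.476, -0.519, 0.524, 0.479]
wrist_force: [-10.8, -2.0, 0.4]
grip_width: -0.0001
```

```bash
python3 -c "
from geo import *
rep()"
```

```text
t 17.62 chest-frame tcp mm [ 23.4 123.8  93.4] force chest [-10.9  -1.1   0.4] grip -0.0001
tool axes in chest frame
 [[ 0.    -0.008 -1.   ]
 [ 1.    -0.002  0.   ]
 [-0.002 -1.     0.008]]
```

Emit:
jog_arm(targets=[[[0.0, 0, 0.008], [0, 0, 0]], [[-0.05, 0.003, 0.016], [0, 0, 0]], [[-0.11, 0.003, 0.016], [0, 0, 0]], [[-0.17, 0.003, 0.016], [0, 0, 0]], [[-0.22, 0.003, 0.016], [0, 0, 0]]])

```text
t: 18.25
position: [0.5667, -0.0235, 0.0927]
ee_rot: [0.479, 0.522, -0.521, -0.477]
wrist_force: [-0.4, -0.3, 0.0]
grip_width: 0.0002
```

Emit:
jog_arm(targets=[[[-0.03, 0, 0], [0, 0, 0]], [[-0.03, 0, -0.003], [0, 0, 0]], [[-0.03, 0, -0.006], [0, 0, 0]], [[-0.03, 0, -0.008], [0, 0, 0]], [[-0.03, -0.001, -0.01], [0, 0, 0]]])

```text
t: 18.88
position: [0.5788, -0.0493, 0.0929]
ee_rot: [-0.477, -0.522, 0.522, 0.477]
wrist_force: [-0.8, -0.1, -0.6]
grip_width: 0.0001
```

Emit:
jog_arm(targets=[[[0, -0.001, -0.002], [0, 0, 0]], [[0, -0.001, -0.004], [0, 0, 0]], [[0, -0.001, -0.006], [0, 0, 0]], [[0, -0.001, -0.008], [0, 0, 0]], [[0, -0.001, -0.011], [0, 0, 0]]])

```text
t: 19.5
position: [0.5859, -0.0485, 0.093]
ee_rot: [-0.475, -0.52, 0.523, 0.48]
wrist_force: [-12.4, 1.5, 3.6]
grip_width: 0.0001
```

```bash
python3 -c "
from geo import *
rep()"
```

```text
t 19.5 chest-frame tcp mm [  28.7 -124.    93. ] force chest [-12.2   2.6   3.6] grip 0.0001
tool axes in chest frame
 [[-0.001 -0.007 -1.   ]
 [ 1.     0.002 -0.001]
 [ 0.002 -1.     0.007]]
```

Emit:
jog_arm(targets=[[[0.0, 0, 0.008], [0, 0, 0]], [[0.05, 0.002, 0.016], [0, 0, 0]], [[0.11, 0.002, 0.016], [0, 0, 0]], [[0.17, 0.002, 0.016], [0, 0, 0]], [[0.22, 0.002, 0.016], [0, 0, 0]]])

```text
t: 20.12
position: [0.5546, 0.1707, 0.0926]
ee_rot: [0.478, 0.522, -0.521, -0.477]
wrist_force: [0.0, 0.1, 0.2]
grip_width: 0.0001
```

Emit:
jog_arm(targets=[[[0.03, 0, 0], [0, 0, 0]], [[0.03, 0, -0.003], [0, 0, 0]], [[0.03, 0, -0.006], [0, 0, 0]], [[0.03, 0, -0.008], [0, 0, 0]], [[0.03, -0.001, -0.01], [0, 0, 0]]])

```text
t: 20.75
position: [0.5613, 0.1979, 0.0925]
ee_rot: [-0.478, -0.52, 0.522, 0.479]
wrist_force: [-4.3, -1.1, -3.3]
grip_width: 0.0002
```

Emit:
jog_arm(targets=[[[0, -0.001, -0.002], [0, 0, 0]], [[0, -0.001, -0.004], [0, 0, 0]], [[0, -0.001, -0.006], [0, 0, 0]], [[0, -0.002, -0.008], [0, 0, 0]], [[0, -0.002, -0.01], [0, 0, 0]]])

```text
t: 21.38
position: [0.5676, 0.1983, 0.0926]
ee_rot: [-0.476, -0.518, 0.524, 0.48]
wrist_force: [-11.4, -2.6, -3.5]
grip_width: 0.0001
```

```bash
python3 -c "
from geo import *
rep()"
```

```text
t 21.38 chest-frame tcp mm [ 32.  123.5  92.6] force chest [-11.5  -1.6  -3.5] grip 0.0001
tool axes in chest frame
 [[ 0.001 -0.01  -1.   ]
 [ 1.    -0.002  0.001]
 [-0.002 -1.     0.01 ]]
```

Emit:
jog_arm(targets=[[[0.0, 0, 0.008], [0, 0, 0]], [[-0.05, 0.002, 0.016], [0, 0, 0]], [[-0.11, 0.002, 0.016], [0, 0, 0]], [[-0.17, 0.002, 0.016], [0, 0, 0]], [[-0.22, 0.002, 0.016], [0, 0, 0]]])

```text
t: 22.0
position: [0.5757, -0.0229, 0.0939]
ee_rot: [0.479, 0.522, -0.521, -0.477]
wrist_force: [1.0, 0.0, -0.2]
grip_width: 0.0
```

Emit:
jog_arm(targets=[[[-0.03, 0, 0], [0, 0, 0]], [[-0.03, 0, -0.003], [0, 0, 0]], [[-0.03, 0, -0.006], [0, 0, 0]], [[-0.03, 0, -0.008], [0, 0, 0]], [[-0.03, -0.001, -0.01], [0, 0, 0]]])

```text
t: 22.62
position: [0.5878, -0.0486, 0.094]
ee_rot: [0.477, 0.522, -0.522, -0.477]
wrist_force: [0.6, -0.6, -0.5]
grip_width: 0.0001
```

Emit:
jog_arm(targets=[[[0, -0.001, -0.002], [0, 0, 0]], [[0, -0.001, -0.004], [0, 0, 0]], [[0, -0.001, -0.006], [0, 0, 0]], [[0, -0.001, -0.008], [0, 0, 0]], [[0, -0.001, -0.011], [0, 0, 0]]])

```text
t: 23.25
position: [0.5951, -0.0479, 0.0943]
ee_rot: [-0.476, -0.52, 0.523, 0.48]
wrist_force: [-11.5, 1.6, 5.5]
grip_width: 0.0
```

```bash
python3 -c "
from geo import *
rep()"
```

```text
t 23.25 chest-frame tcp mm [  37.9 -124.1   94.3] force chest [-11.4   2.6   5.5] grip 0.0
tool axes in chest frame
 [[-0.001 -0.007 -1.   ]
 [ 1.     0.002 -0.001]
 [ 0.002 -1.     0.007]]
```

Emit:
jog_arm(targets=[[[0.0, 0, 0.008], [0, 0, 0]], [[0.05, 0.003, 0.017], [0, 0, 0]], [[0.11, 0.003, 0.017], [0, 0, 0]], [[0.17, 0.003, 0.017], [0, 0, 0]], [[0.22, 0.003, 0.017], [0, 0, 0]]])

```text
t: 23.88
position: [0.5625, 0.1713, 0.0925]
ee_rot: [0.478, 0.522, -0.521, -0.477]
wrist_force: [0.7, 0.6, 0.6]
grip_width: 0.0
```

Emit:
jog_arm(targets=[[[0.03, 0, 0], [0, 0, 0]], [[0.03, 0, -0.003], [0, 0, 0]], [[0.03, 0, -0.006], [0, 0, 0]], [[0.03, 0, -0.008], [0, 0, 0]], [[0.03, -0.001, -0.01], [0, 0, 0]]])

```text
t: 24.5
position: [0.5697, 0.1987, 0.0927]
ee_rot: [-0.478, -0.521, 0.521, 0.478]
wrist_force: [-4.2, -0.6, -2.5]
grip_width: 0.0003
```

Emit:
jog_arm(targets=[[[0, -0.001, -0.002], [0, 0, 0]], [[0, -0.001, -0.004], [0, 0, 0]], [[0, -0.001, -0.006], [0, 0, 0]], [[0, -0.001, -0.008], [0, 0, 0]], [[0, -0.001, -0.01], [0, 0, 0]]])

```text
t: 25.12
position: [0.5763, 0.1991, 0.0927]
ee_rot: [-0.477, -0.519, 0.524, 0.479]
wrist_force: [-11.2, -3.7, 1.9]
grip_width: 0.0002
```

```bash
python3 -c "
from geo import *
rep()"
```

```text
t 25.12 chest-frame tcp mm [ 40.7 123.5  92.7] force chest [-11.5  -2.7   1.9] grip 0.0002
tool axes in chest frame
 [[ 0.001 -0.008 -1.   ]
 [ 1.    -0.002  0.001]
 [-0.002 -1.     0.008]]
```

Emit:
jog_arm(targets=[[[0.0, 0, 0.008], [0, 0, 0]], [[-0.05, 0.002, 0.015], [0, 0, 0]], [[-0.11, 0.002, 0.015], [0, 0, 0]], [[-0.17, 0.002, 0.015], [0, 0, 0]], [[-0.22, 0.002, 0.015], [0, 0, 0]]])

```text
t: 25.75
position: [0.5846, -0.022, 0.0927]
ee_rot: [0.479, 0.522, -0.521, -0.477]
wrist_force: [0.8, 0.5, 0.0]
grip_width: -0.0001
```

Emit:
jog_arm(targets=[[[-0.03, 0, 0], [0, 0, 0]], [[-0.03, 0, -0.003], [0, 0, 0]], [[-0.03, 0, -0.006], [0, 0, 0]], [[-0.03, 0, -0.008], [0, 0, 0]], [[-0.03, -0.001, -0.01], [0, 0, 0]]])

```text
t: 26.38
position: [0.5968, -0.0478, 0.0929]
ee_rot: [-0.477, -0.522, 0.522, 0.477]
wrist_force: [0.2, 0.2, 0.6]
grip_width: -0.0001
```

Emit:
jog_arm(targets=[[[0, -0.001, -0.002], [0, 0, 0]], [[0, -0.001, -0.004], [0, 0, 0]], [[0, -0.001, -0.006], [0, 0, 0]], [[0, -0.001, -0.007], [0, 0, 0]]])

```text
t: 26.88
position: [0.6007, -0.0476, 0.0935]
ee_rot: [-0.476, -0.52, 0.523, 0.479]
wrist_force: [-11.1, 1.7, 4.4]
grip_width: 0.0003
```

```bash
python3 -c "
from geo import *
rep()"
```

```text
t 26.88 chest-frame tcp mm [  43.5 -124.3   93.5] force chest [-10.9   2.7   4.4] grip 0.0003
tool axes in chest frame
 [[-0.    -0.006 -1.   ]
 [ 1.     0.001 -0.   ]
 [ 0.001 -1.     0.006]]
```

Careful small steps to find the right end's stop.

Emit:
jog_arm(targets=[[[0, -0.001, -0.0008], [0, 0, 0]], [[0, -0.001, -0.0016], [0, 0, 0]]])

```text
t: 27.12
position: [0.6016, -0.0475, 0.0937]
ee_rot: [-0.476, -0.52, 0.523, 0.48]
wrist_force: [-10.9, -0.4, 0.9]
grip_width: -0.0002
```

```bash
python3 -c "
from geo import *
rep()"
```

```text
t 27.12 chest-frame tcp mm [  44.4 -124.3   93.7] force chest [-10.9   0.6   0.9] grip -0.0002
tool axes in chest frame
 [[-0.    -0.007 -1.   ]
 [ 1.     0.001 -0.   ]
 [ 0.001 -1.     0.007]]
```

Emit:
jog_arm(targets=[[[0, 0, -0.0008], [0, 0, 0]], [[0, 0, -0.0016], [0, 0, 0]], [[0, 0, -0.0016], [0, 0, 0]]])

```text
t: 27.5
position: [0.6028, -0.0473, 0.0936]
ee_rot: [-0.475, -0.52, 0.523, 0.48]
wrist_force: [-11.7, 1.1, 1.2]
grip_width: -0.0001
```

```bash
python3 -c "
from geo import *
rep()"
```

```text
t 27.5 chest-frame tcp mm [  45.6 -124.2   93.6] force chest [-11.6   2.1   1.2] grip -0.0001
tool axes in chest frame
 [[-0.    -0.008 -1.   ]
 [ 1.     0.001 -0.   ]
 [ 0.001 -1.     0.008]]
```

Emit:
jog_arm(targets=[[[0.0, 0, 0.008], [0, 0, 0]], [[0.05, 0.002, 0.017], [0, 0, 0]], [[0.11, 0.002, 0.017], [0, 0, 0]], [[0.17, 0.002, 0.017], [0, 0, 0]], [[0.22, 0.002, 0.017], [0, 0, 0]]])

```text
t: 28.12
position: [0.5709, 0.1721, 0.0936]
ee_rot: [0.478, 0.522, -0.521, -0.477]
wrist_force: [0.3, -0.3, 0.4]
grip_width: 0.0001
```

Emit:
jog_arm(targets=[[[0.03, 0, 0], [0, 0, 0]], [[0.03, 0, -0.003], [0, 0, 0]], [[0.03, 0, -0.006], [0, 0, 0]], [[0.03, 0, -0.008], [0, 0, 0]], [[0.03, -0.001, -0.01], [0, 0, 0]]])

```text
t: 28.75
position: [0.578, 0.1994, 0.0938]
ee_rot: [-0.478, -0.521, 0.521, 0.478]
wrist_force: [-4.2, -0.6, -3.0]
grip_width: -0.0001
```

Emit:
jog_arm(targets=[[[0, -0.001, -0.002], [0, 0, 0]], [[0, -0.001, -0.004], [0, 0, 0]], [[0, -0.001, -0.006], [0, 0, 0]]])

```text
t: 29.12
position: [0.5807, 0.1996, 0.0938]
ee_rot: [-0.476, -0.519, 0.523, 0.479]
wrist_force: [-10.9, -3.2, 1.7]
grip_width: 0.0
```

```bash
python3 -c "
from geo import *
rep()"
```

```text
t 29.12 chest-frame tcp mm [ 45.1 123.7  93.8] force chest [-11.1  -2.2   1.7] grip 0.0
tool axes in chest frame
 [[ 0.001 -0.007 -1.   ]
 [ 1.    -0.001  0.001]
 [-0.001 -1.     0.007]]
```

Emit:
jog_arm(targets=[[[0, 0, -0.001], [0, 0, 0]], [[0, 0, -0.0018], [0, 0, 0]]])

```text
t: 29.38
position: [0.5817, 0.1997, 0.0938]
ee_rot: [-0.476, -0.519, 0.524, 0.48]
wrist_force: [-14.3, -3.6, 4.2]
grip_width: 0.0001
```

```bash
python3 -c "
from geo import *
rep()"
```

```text
t 29.38 chest-frame tcp mm [ 46.1 123.6  93.8] force chest [-14.5  -2.4   4.2] grip 0.0001
tool axes in chest frame
 [[ 0.    -0.009 -1.   ]
 [ 1.    -0.001  0.   ]
 [-0.001 -1.     0.009]]
```

Emit:
jog_arm(targets=[[[0.0, 0, 0.008], [0, 0, 0]], [[-0.05, 0.002, 0.016], [0, 0, 0]], [[-0.11, 0.002, 0.016], [0, 0, 0]], [[-0.17, 0.002, 0.016], [0, 0, 0]], [[-0.22, 0.002, 0.016], [0, 0, 0]]])

```text
t: 30.0
position: [0.5896, -0.0217, 0.0936]
ee_rot: [0.479, 0.522, -0.521, -0.477]
wrist_force: [0.8, 0.3, 0.4]
grip_width: -0.0001
```

Emit:
jog_arm(targets=[[[-0.03, 0, 0], [0, 0, 0]], [[-0.03, 0, -0.003], [0, 0, 0]], [[-0.03, 0, -0.006], [0, 0, 0]], [[-0.03, 0, -0.008], [0, 0, 0]], [[-0.03, -0.001, -0.01], [0, 0, 0]]])

```text
t: 30.62
position: [0.6018, -0.0473, 0.0939]
ee_rot: [-0.477, -0.522, 0.522, 0.477]
wrist_force: [1.5, 0.8, 0.2]
grip_width: 0.0
```

Emit:
jog_arm(targets=[[[0, -0.001, -0.0015], [0, 0, 0]], [[0, -0.001, -0.003], [0, 0, 0]], [[0, -0.001, -0.0045], [0, 0, 0]]])

```text
t: 31.0
position: [0.6032, -0.0475, 0.0947]
ee_rot: [-0.476, -0.52, 0.523, 0.479]
wrist_force: [-12.3, 1.4, 7.2]
grip_width: 0.0001
```

```bash
python3 -c "
from geo import *
rep()"
```

```text
t 31.0 chest-frame tcp mm [  46.  -124.5   94.7] force chest [-12.1   2.5   7.2] grip 0.0001
tool axes in chest frame
 [[-0.    -0.005 -1.   ]
 [ 1.     0.001 -0.   ]
 [ 0.001 -1.     0.005]]
```

Emit:
jog_arm(targets=[[[0, -0.0015, -0.0005], [0, 0, 0]], [[0, -0.0015, -0.001], [0, 0, 0]]])

```text
t: 31.25
position: [0.6031, -0.0475, 0.0949]
ee_rot: [-0.475, -0.52, 0.523, 0.48]
wrist_force: [-12.3, -0.0, 0.5]
grip_width: 0.0003
```

```bash
python3 -c "
from geo import *
rep()"
```

```text
t 31.25 chest-frame tcp mm [  46.  -124.4   94.9] force chest [-12.2   1.    0.5] grip 0.0003
tool axes in chest frame
 [[-0.    -0.008 -1.   ]
 [ 1.     0.001 -0.   ]
 [ 0.001 -1.     0.008]]
```

Emit:
jog_arm(targets=[[[0, 0, -0.0007], [0, 0, 0]], [[0, 0, -0.0014], [0, 0, 0]]])

```text
t: 31.5
position: [0.6033, -0.0474, 0.0949]
ee_rot: [-0.475, -0.519, 0.524, 0.48]
wrist_force: [-16.6, 0.2, 4.5]
grip_width: 0.0002
```

```bash
python3 -c "
from geo import *
rep()"
```

```text
t 31.5 chest-frame tcp mm [  46.1 -124.4   94.9] force chest [-16.5   1.6   4.5] grip 0.0002
tool axes in chest frame
 [[-0.    -0.01  -1.   ]
 [ 1.     0.001 -0.   ]
 [ 0.001 -1.     0.01 ]]
```

Emit:
jog_arm(targets=[[[0, -0.0008, -0.0004], [0, 0, 0]], [[0, -0.0008, -0.0004], [0, 0, 0]], [[0, -0.0008, -0.0004], [0, 0, 0]]])

```text
t: 31.88
position: [0.6033, -0.0475, 0.095]
ee_rot: [-0.475, -0.519, 0.524, 0.481]
wrist_force: [-15.7, 0.9, 1.7]
grip_width: -0.0001
```

```bash
python3 -c "
from geo import *
rep()
c=camera('top')['image'][125:230,170:310,::-1]
cv2.imwrite('pics/t2.png',cv2.resize(c,None,fx=5,fy=5,interpolation=2))"
```

```text
t 31.88 chest-frame tcp mm [  46.1 -124.5   95. ] force chest [-15.6   2.2   1.7] grip -0.0001
tool axes in chest frame
 [[ 0.    -0.012 -1.   ]
 [ 1.     0.001  0.   ]
 [ 0.001 -1.     0.012]]
```

View pics/t2.png

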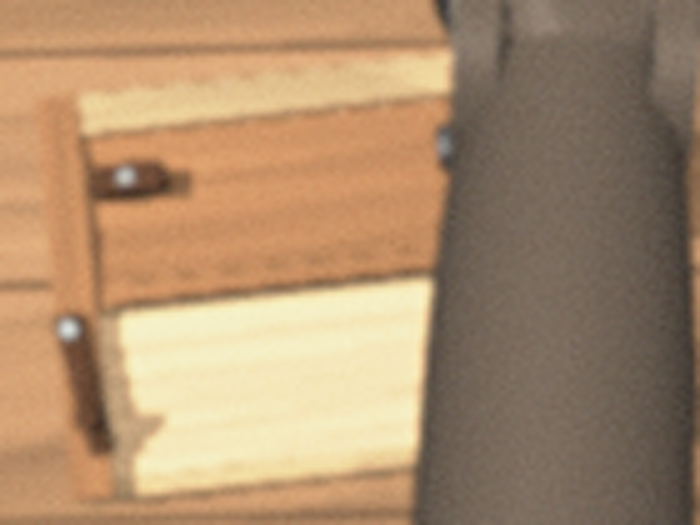

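The lid's far edge is flush with the stop rail along its length, and the left cleat dot is now at (125,178). Now the firm press to about 18 N.

Emit:
jog_arm(targets=[[[0, -0.0003, -0.0004], [0, 0, 0]], [[0, -0.0003, -0.0008], [0, 0, 0]], [[0, -0.0003, -0.0008], [0, 0, 0]], [[0, -0.0003, -0.0008], [0, 0, 0]]])

```text
t: 32.42
position: [0.6033, -0.0474, 0.095]
ee_rot: [-0.474, -0.518, 0.524, 0.481]
wrist_force: [-17.0, -0.9, 0.0]
grip_width: 0.0002
```

```bash
python3 -c "
from geo import *
rep()"
```

```text
t 32.42 chest-frame tcp mm [  46.2 -124.4   95. ] force chest [-17.    0.6   0. ] grip 0.0002
tool axes in chest frame
 [[ 0.    -0.013 -1.   ]
 [ 1.     0.001  0.   ]
 [ 0.001 -1.     0.013]]
```

Emit:
jog_arm(targets=[[[0, 0, 0.01], [0, 0, 0]], [[0, 0, 0.017], [0, 0, 0]], [[0, -0.03, 0.02], [0, 0, 0]], [[0, -0.065, 0.022], [0, 0, 0]], [[0.05, -0.065, 0.05], [0, 0, 0]]])

```text
t: 33.05
position: [0.5588, -0.0034, 0.166]
ee_rot: [0.481, 0.522, -0.518, -0.477]
wrist_force: [0.1, 1.4, -0.0]
grip_width: -0.0002
```

Emit:
jog_arm(targets=[[[0.055, 0, 0.018], [0, 0, 0]], [[0.11, 0, 0.036], [0, 0, 0]], [[0.165, 0, 0.054], [0, 0, 0]], [[0.22, 0, 0.072], [0, 0, 0]], [[0.27, 0, 0.088], [0, 0, 0]]])

```text
t: 33.67
position: [0.4438, 0.2611, 0.1634]
ee_rot: [0.478, 0.522, -0.521, -0.477]
wrist_force: [0.6, -0.0, 0.6]
grip_width: -0.0002
```

```bash
python3 -c "
from geo import *
rep()
T=camera('top')
c=T['image'][125:230,170:310,::-1]
cv2.imwrite('pics/t3.png',cv2.resize(c,None,fx=5,fy=5,interpolation=2))
cv2.imwrite('pics/side3.png',camera('side')['image'][155:265,170:285,::-1])
go([-79,198,105])"
```

```text
t 33.67 chest-frame tcp mm [-85.9 196.9 163.4] force chest [ 0.6 -0.1  0.6] grip -0.0002
tool axes in chest frame
 [[-0.     0.002 -1.   ]
 [ 1.     0.001 -0.   ]
 [ 0.001 -1.    -0.002]]
t 33.77 chest-frame tcp mm [-86.6 199.  163.2] force chest [ 0.1 -0.6 -0.1] grip -0.0001
tool axes in chest frame
 [[-0.006  0.002 -1.   ]
 [ 1.     0.002 -0.006]
 [ 0.002 -1.    -0.002]]
shift tool mm [-1.1 58.2 -7.5]
```

View pics/t3.png

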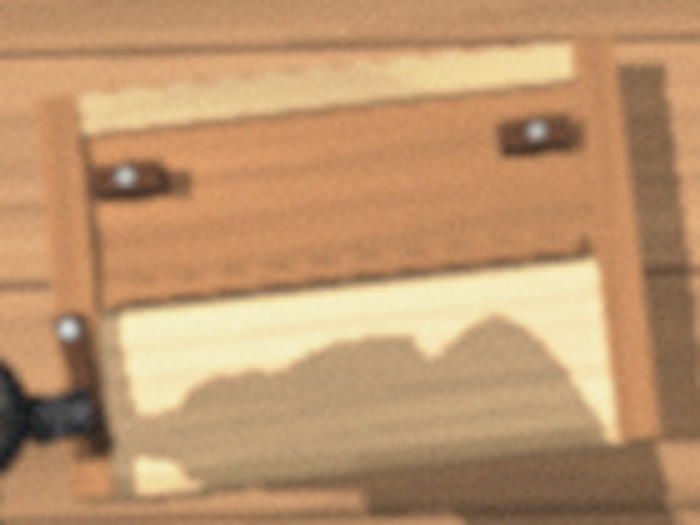

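The lid is shut, with dots at (125,178) and (537,131), and the hand is left of the peg. Next I'll lower the fingers outside the peg and check the cleat positions.

Emit:
jog_arm(targets=[[[0, 0.02, -0.004], [0, 0, 0]], [[0, 0.04, -0.006], [0, 0, 0]], [[0, 0.056, -0.006], [0, 0, 0]], [[0, 0.056, -0.006], [0, 0, 0]]])

```text
t: 34.28
position: [0.4498, 0.2589, 0.1056]
ee_rot: [-0.478, -0.521, 0.522, 0.478]
wrist_force: [0.8, 0.3, 0.1]
grip_width: -0.0002
```

```bash
python3 -c "
from geo import *
rep()
T=camera('top');t=lambda u,v:(170+(u+.5)/5-.5,125+(v+.5)/5-.5)
for u in((125,178),(537,131)): print((RC.inv().apply(plane(T,t(*u),.109)-C)*1e3).round(1))
c=camera('side')['image'][165:285,160:310,::-1]
cv2.imwrite('pics/s4.png',cv2.resize(c,None,fx=5,fy=5,interpolation=2))"
```

```text
t 34.27 chest-frame tcp mm [-80.1 194.1 105.6] force chest [0.8 0.2 0.1] grip -0.0002
tool axes in chest frame
 [[ 0.001 -0.002 -1.   ]
 [ 1.    -0.001  0.001]
 [-0.001 -1.     0.002]]
[ 64.7 125.5 109. ]
[  65.2 -125.3  109. ]
```

View pics/s4.png

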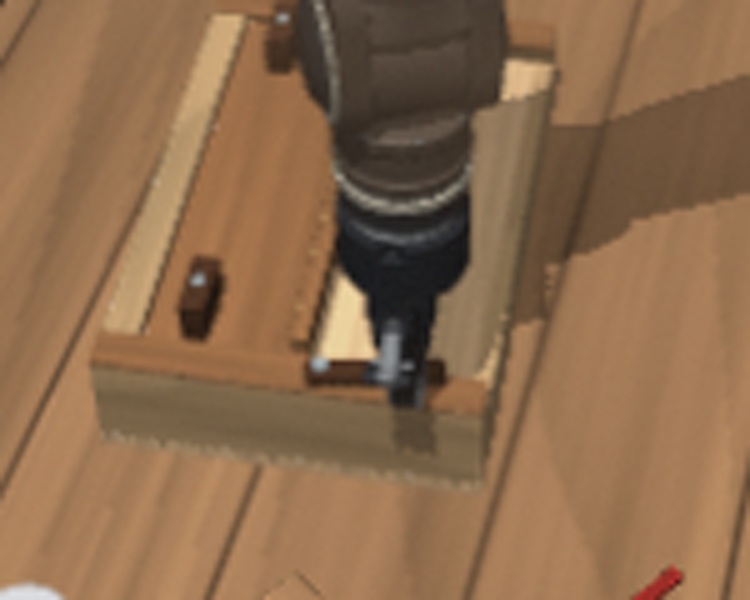

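The cleats measure x = 64.7 and 65.2 mm, so both are home, and the finger stands outside the peg. Now I'll swing the button along the arc.

Emit:
jog_arm(targets=[[[-0.006, 0, 0.002], [0, 0, 0]], [[-0.012, 0, 0.004], [0, 0, 0]], [[-0.018, 0, 0.0045], [0, 0, 0]], [[-0.024, 0, 0.005], [0, 0, 0]], [[-0.03, 0, 0.005], [0, 0, 0]]])

```text
t: 35.0
position: [0.4479, 0.2291, 0.1067]
ee_rot: [0.478, 0.521, -0.521, -0.478]
wrist_force: [0.0, 2.4, -0.3]
grip_width: -0.0
```

```bash
python3 -c "
from geo import *
rep()"
```

```text
t 35.0 chest-frame tcp mm [-84.6 164.6 106.7] force chest [ 0.2  2.4 -0.3] grip -0.0
tool axes in chest frame
 [[ 0.     0.    -1.   ]
 [ 1.     0.001  0.   ]
 [ 0.001 -1.    -0.   ]]
```

Emit:
jog_arm(targets=[[[-0.006, 0, 0], [0, 0, 0]], [[-0.016, 0, -0.003], [0, 0, 0]], [[-0.025, 0, -0.007], [0, 0, 0]], [[-0.033, 0, -0.014], [0, 0, 0]], [[-0.041, 0, -0.021], [0, 0, 0]]])

```text
t: 35.62
position: [0.4727, 0.1895, 0.1064]
ee_rot: [-0.478, -0.521, 0.522, 0.478]
wrist_force: [-1.8, 0.4, 0.2]
grip_width: 0.0
```

Emit:
jog_arm(targets=[[[-0.005, 0, -0.007], [0, 0, 0]], [[-0.009, 0, -0.014], [0, 0, 0]], [[-0.011, 0, -0.019], [0, 0, 0]], [[-0.012, 0, -0.023], [0, 0, 0]]])

```text
t: 36.12
position: [0.4966, 0.1803, 0.1064]
ee_rot: [-0.478, -0.521, 0.521, 0.478]
wrist_force: [-5.5, 1.7, 1.5]
grip_width: -0.0001
```

```bash
python3 -c "
from geo import *
rep()"
```

```text
t 36.12 chest-frame tcp mm [-40.3 111.8 106.4] force chest [-5.3  2.2  1.5] grip -0.0001
tool axes in chest frame
 [[ 0. -0. -1.]
 [ 1. -0.  0.]
 [-0. -1.  0.]]
```

Force rose to 5 N, so the stop is reached. I'll back off, lift and look.

Emit:
jog_arm(targets=[[[0, 0, 0.01], [0, 0, 0]], [[0, 0, 0.03], [0, 0, 0]], [[0, -0.05, 0.04], [0, 0, 0]], [[0, -0.1, 0.06], [0, 0, 0]], [[0.05, -0.12, 0.09], [0, 0, 0]]])

```text
t: 36.75
position: [0.4033, 0.2214, 0.23]
ee_rot: [0.48, 0.522, -0.518, -0.478]
wrist_force: [0.1, 1.6, -1.1]
grip_width: -0.0002
```

Emit:
jog_arm(targets=[[[0.05, 0, 0.02], [0, 0, 0]], [[0.1, 0, 0.04], [0, 0, 0]], [[0.15, 0, 0.06], [0, 0, 0]], [[0.15, 0, 0.06], [0, 0, 0]], [[0.15, 0, 0.06], [0, 0, 0]]])

```text
t: 37.38
position: [0.3293, 0.3663, 0.2267]
ee_rot: [0.478, 0.522, -0.521, -0.477]
wrist_force: [-0.0, -1.2, -0.7]
grip_width: -0.0003
```

```bash
python3 -c "
from geo import *
rep()
c=camera('top')['image'][115:290,90:310,::-1]
cv2.imwrite('pics/t5.png',cv2.resize(c,None,fx=3.4,fy=3.4,interpolation=2))"
```

```text
t 37.38 chest-frame tcp mm [-190.8  311.6  226.7] force chest [-0.2 -1.2 -0.7] grip -0.0003
tool axes in chest frame
 [[-0.001  0.001 -1.   ]
 [ 1.    -0.    -0.001]
 [-0.    -1.    -0.001]]
```

View pics/t5.png

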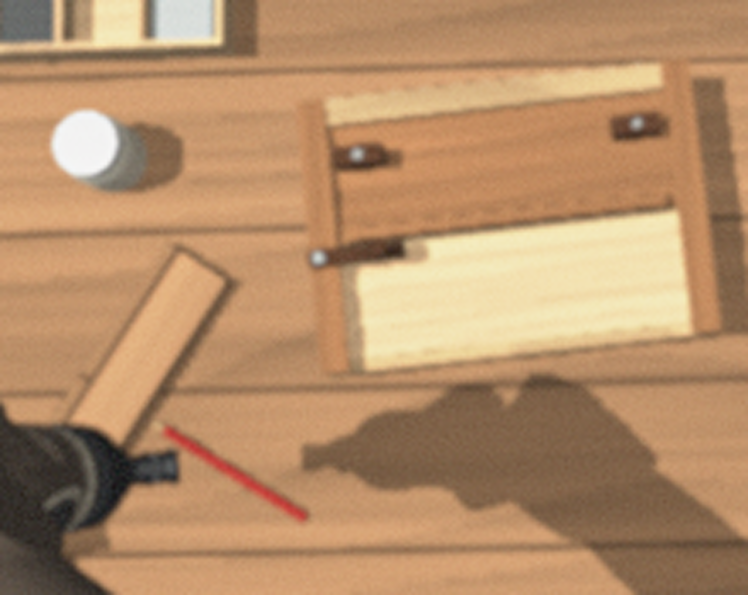

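The button (318,258)→(405,245) lies along the shut batten, both cleats sit at the far stop, the other things look undisturbed, and the hand is clear. Handing in.

```bash
python3 -c "
from geo import *
rep();print(env.job_done())"
```

```text
t 37.42 chest-frame tcp mm [-190.5  311.2  226.8] force chest [-0.4 -0.6  0.1] grip 0.0002
tool axes in chest frame
 [[ 0.     0.001 -1.   ]
 [ 1.    -0.     0.   ]
 [-0.    -1.    -0.001]]
the job is handed in; nothing more can be done
None
```

The lid is shut and locked, and the job was handed in at 37.4 s; the hand-in gave no verdict.

- **Closing the lid:** I pushed the two cleats by turns, about 4–10 mm at a time with the fingers closed. The readings showed about 11–13 N along the push, with up to about 9 N vertically from finger drag on the cleat. The lid never bound.
- **Pressing at the stop:** I pressed both ends against the stop, the left at about 15 N and the right last, at about 17 N (you asked for about 18 N). The highest force I read on the lid was about 17 N. These are readings from the end of each move, so brief peaks in between were not seen.
- **Cleat positions:** after the press the camera put them at x = 64.7 mm (left) and 65.2 mm (right), so both ends were home. I took this before swinging the button and did not measure it again. The last picture still shows the lid against the stop.
- **Turn button:** I pushed it by its peg until the force rose to about 5 N, which I took as its stop. In the last picture it lies along the batten. Its drawn angle was about 3–4° off the lid edge, which I put down to pixel noise; I did not measure the joint angle.
- **Other things:** the hand was well clear at the end, with the wrist force near zero. The jar, offcut and pencil look unmoved in the last picture. The mallet and sander were outside it and the tape and screwdriver are under the lid, so I did not check those.

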